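# Transfer the sample jars to the bath carrier

### The arm

A 6-joint arm with a two-finger parallel gripper is mounted at the origin on the work surface. World frame = base frame: x ahead of the robot, y to its left, z up, the work surface at z = 0. Lengths are in mm, angles in rad, forces in N, time in s.
With the tool pointing down it reaches from about 400 to 825 mm from the base axis. Payload 7 kg.
Tool frame: the origin (TCP) lies on the centre line of the jaws, within the pads' length; the fingertips stand 11 mm ahead of it and the grasp point (between the pads) lies 8 mm behind it; z points along the fingers, y is the line along which they close (so a half turn about z gives the same grasp; the last joint's range is limited). The gripper opens to 85 mm and grips with 20 to 120 N. Pads are 22 mm wide; open, the fingers measure 114 mm over their backs; the gripper's body (76 mm by 85 mm) begins 54 mm behind the grasp point. The pads swing forward as they close: fully open they stand 13 mm farther back than shut.
Start: joints at [-0.906, 0.359, 0.012, 0, -1.224, -0.288], TCP at [248.336, -627.634, 242.302] pointing down, gripper open.
Joint ranges: [-3.07, 3.07], [-1.43, 2.12], [-1.02, 1.25], [-3.03, 1.67], [-3.05, -0], [-3.03, 3.03]. Speed limits (rad/s): [2.39, 2.39, 3.01, 3.14, 3.14, 3.14].

### API

Orientations are given as a unit quaternion [x, y, z, w].
In Python, from station import r, vision gives the robot as it stands. The module is installed in compiled form; this text tells all that it offers.
- The arm moves only by the shell command python3 -m inch 'ROWS' [OPENING] [FORCE]. ROWS is JSON, a list of rows, each a list of 6 numbers: the shift along the tool's x, y, z in cm, then the turn, a rotation vector about the tool's x, y, z in rad. In form: [[x, y, z, ax, ay, az], ...]. A call has 1 to 8 rows; each row is the pose to reach, as a shift and turn from the pose commanded when the call began, along the tool's axes at that moment; what a row does not reach only later rows make up. A row lasts 1/8 s, in which the tool goes at most 62.5 mm and 10.7 degrees, less where a joint would pass 70% of its speed; a pose out of reach is approached as far as the arm can. A call with a gripper value outside its range is refused whole. OPENING is the finger opening in cm, from 0 to 8.54, set as the call begins (- or left out, the last holds). The fingers move at their own pace and stop on an object; FORCE is the grip in N (left out, the last holds). Time passes only in rows, so rows that repeat a pose let the fingers close. It gives the time, the measured TCP pose, the force, the opening and the grip force at its end, in the units of the state.
- r.sense(): the state, without advancing time (a new reading comes with each control period).
- vision.camera(name): name is "scene" or "side" or "wrist"; returns the picture (420x560x3 uint8, red, green, blue); there is no depth.
- vision.get_calibration(name): a dict with "fx", "fy", "cx", "cy" (pixels), "xyz" and "orientation" of the camera in the world. Camera axes: x right, y down, z forward; pixel columns grow to the right and rows downward; lengths in mm; the calibration is good to about 2 mm. A picture is of the moment at which its call begins: read the wrist's pose just before it. get_calibration takes no time and is no camera call; for the wrist camera it gives the pose at the moment of the call.
- r.hand_in(): hands the job in; it is judged then, once.
The state is a dict: "t": time; "joints": joint angles; "qvel": joint speeds; "tau": joint torques, N m; "ee_pos": TCP position; "ee_rot": TCP orientation; "wrist_force": force on the tool from outside, world axes, zero at the start; "moment": the same for the moment, N m; "opening": finger opening in mm; "gripper_force": force on a finger pad.
Only numpy, scipy, OpenCV 4.12 (cv2) and the standard library are available. Lean on these libraries where they do the work, as an engineer would, in place of code of your own. Each camera call takes 0.05 s, during which the arm holds its last target. There are 200 camera calls.

### The job

Move the four sample jars from the dark grey bench rack to the marked places of the steel bath carrier, one on each place: the jar at the rack's red end goes to the place next to the carrier's red bar, and the others follow from there in the same order. Keep the jars upright, set each one down gently on the middle of its place without dropping it, and let go of it; leave the beaker, the wash bottle and the copper plate alone.

Things in the scene. Friction and masses are not known exactly. Their poses are not given: they have to be found in the camera images.
- blue_center (a point): sample jar with a blue cap: loose, closed, upright amber-glass cylinder, 40 mm in diameter all the way up, 66 mm high, about 0.12 kg. This point is its centre, 33 mm above its underside; z is its axis, up. At the start it stands at the middle of the tile of its own colour.
- green_center (a point): sample jar with a green cap: loose, closed, upright amber-glass cylinder, 40 mm in diameter all the way up, 66 mm high, about 0.12 kg. This point is its centre, 33 mm above its underside; z is its axis, up. At the start it stands at the middle of the tile of its own colour.
- white_center (a point): sample jar with a white cap: loose, closed, upright amber-glass cylinder, 40 mm in diameter all the way up, 66 mm high, about 0.12 kg. This point is its centre, 33 mm above its underside; z is its axis, up. At the start it stands at the middle of the tile of its own colour.
- yellow_center (a point): sample jar with a yellow cap: loose, closed, upright amber-glass cylinder, 40 mm in diameter all the way up, 66 mm high, about 0.12 kg. This point is its centre, 33 mm above its underside; z is its axis, up. At the start it stands at the middle of the tile of its own colour.
- tile_blue: blue tile, fixed, 54 x 60 x 8 mm, with a flush black 48 mm spot; one of four 60 mm apart in a row, in random order, on the dark grey bench rack (300 x 84 x 12 mm). Origin: centre of its underside, 12 mm above the bench; z up, x along the row towards the rack's red end bar (70 mm wide, 30 mm high, 50 mm past the last tile's centre), which is at the end away from the robot.
- tile_green: green tile, fixed, 54 x 60 x 8 mm, with a flush black 48 mm spot; one of four 60 mm apart in a row, in random order, on the dark grey bench rack (300 x 84 x 12 mm). Origin: centre of its underside, 12 mm above the bench; z up, x along the row towards the rack's red end bar (70 mm wide, 30 mm high, 50 mm past the last tile's centre), which is at the end away from the robot.
- tile_white: white tile, fixed, 54 x 60 x 8 mm, with a flush black 48 mm spot; one of four 60 mm apart in a row, in random order, on the dark grey bench rack (300 x 84 x 12 mm). Origin: centre of its underside, 12 mm above the bench; z up, x along the row towards the rack's red end bar (70 mm wide, 30 mm high, 50 mm past the last tile's centre), which is at the end away from the robot.
- tile_yellow: yellow tile, fixed, 54 x 60 x 8 mm, with a flush black 48 mm spot; one of four 60 mm apart in a row, in random order, on the dark grey bench rack (300 x 84 x 12 mm). Origin: centre of its underside, 12 mm above the bench; z up, x along the row towards the rack's red end bar (70 mm wide, 30 mm high, 50 mm past the last tile's centre), which is at the end away from the robot.
- carrier: the bath carrier: flat stainless plate fixed to the bench, 320 mm (x) x 90 mm (y), 12 mm thick, no rims. Origin: centre of its underside, on the bench; z up. It has four places, marked by dark round rubber spots of 48 mm with a grey middle, flush with its top, in a row along its x axis at x = -90, -30, +30 and +90 mm, y = 0.
- flag: red bar, fixed, 14 x 60 x 30 mm high, standing on the carrier at one of its two ends, at carrier x = +145 mm or -145 mm (random); the other end has only a low dark steel bar 8 mm high. Origin: centre of its underside, 12 mm above the bench.
- beaker: bystander: empty glass beaker, loose, 72 mm in diameter at the rim, 95 mm high; origin: centre of its underside. To be left alone.
- wash: bystander: white plastic wash bottle with a grey cap, loose, 60 mm in diameter, 150 mm high; origin: centre of its underside. To be left alone.
- plates: bystander: copper plate on a wooden backing, lying loose, 160 x 120 mm, 10 mm high; origin: centre of its underside. To be left alone.
There are look-alikes about, which are no part of the job. What is shaped like the part that bears white_center but pink is not meant.

How it is judged (in metres and radians):
At the end, for the whole second after the job is handed in: Each jar stands upright (within 0.12 rad) and at rest on the carrier (height within 6 mm), within 12 mm along and across the carrier of the centre of its place: the jar whose tile is at the rack's red end on the place next to the red bar, the next on the second place, and so on (((x of each of tile_green, tile_white, tile_yellow in the frame of tile_blue below 0.03 m and horizontal distance between blue_center and flag between 0.043 and 0.067 m) or (x of each of tile_green, tile_white, tile_yellow in the frame of tile_blue below 0.09 m and x of any of tile_green, tile_white, tile_yellow in the frame of tile_blue above 0.03 m and horizontal distance between blue_center and flag between 0.103 and 0.127 m) or (x of each of tile_green, tile_white, tile_yellow in the frame of tile_blue below 0.15 m and x of any of tile_green, tile_white, tile_yellow in the frame of tile_blue above 0.09 m and horizontal distance between blue_center and flag between 0.163 and 0.187 m) or (x of any of tile_green, tile_white, tile_yellow in the frame of tile_blue above 0.15 m and horizontal distance between blue_center and flag between 0.223 and 0.247 m)) and ((x of each of tile_blue, tile_white, tile_yellow in the frame of tile_green below 0.03 m and horizontal distance between green_center and flag between 0.043 and 0.067 m) or (x of each of tile_blue, tile_white, tile_yellow in the frame of tile_green below 0.09 m and x of any of tile_blue, tile_white, tile_yellow in the frame of tile_green above 0.03 m and horizontal distance between green_center and flag between 0.103 and 0.127 m) or (x of each of tile_blue, tile_white, tile_yellow in the frame of tile_green below 0.15 m and x of any of tile_blue, tile_white, tile_yellow in the frame of tile_green above 0.09 m and horizontal distance between green_center and flag between 0.163 and 0.187 m) or (x of any of tile_blue, tile_white, tile_yellow in the frame of tile_green above 0.15 m and horizontal distance between green_center and flag between 0.223 and 0.247 m)) and ((x of each of tile_blue, tile_green, tile_yellow in the frame of tile_white below 0.03 m and horizontal distance between white_center and flag between 0.043 and 0.067 m) or (x of each of tile_blue, tile_green, tile_yellow in the frame of tile_white below 0.09 m and x of any of tile_blue, tile_green, tile_yellow in the frame of tile_white above 0.03 m and horizontal distance between white_center and flag between 0.103 and 0.127 m) or (x of each of tile_blue, tile_green, tile_yellow in the frame of tile_white below 0.15 m and x of any of tile_blue, tile_green, tile_yellow in the frame of tile_white above 0.09 m and horizontal distance between white_center and flag between 0.163 and 0.187 m) or (x of any of tile_blue, tile_green, tile_yellow in the frame of tile_white above 0.15 m and horizontal distance between white_center and flag between 0.223 and 0.247 m)) and ((x of each of tile_blue, tile_green, tile_white in the frame of tile_yellow below 0.03 m and horizontal distance between yellow_center and flag between 0.043 and 0.067 m) or (x of each of tile_blue, tile_green, tile_white in the frame of tile_yellow below 0.09 m and x of any of tile_blue, tile_green, tile_white in the frame of tile_yellow above 0.03 m and horizontal distance between yellow_center and flag between 0.103 and 0.127 m) or (x of each of tile_blue, tile_green, tile_white in the frame of tile_yellow below 0.15 m and x of any of tile_blue, tile_green, tile_white in the frame of tile_yellow above 0.09 m and horizontal distance between yellow_center and flag between 0.163 and 0.187 m) or (x of any of tile_blue, tile_green, tile_white in the frame of tile_yellow above 0.15 m and horizontal distance between yellow_center and flag between 0.223 and 0.247 m)) and y of blue_center in the frame of carrier between -0.012 and 0.012 m and z of blue_center in the frame of carrier between 0.039 and 0.051 m and angle between each of blue_center, green_center, white_center, yellow_center's own z axis and vertical below 0.12 rad and linear speed of each of jar_blue, jar_green, jar_white, jar_yellow below 0.02 m/s and y of green_center in the frame of carrier between -0.012 and 0.012 m and z of green_center in the frame of carrier between 0.039 and 0.051 m and y of white_center in the frame of carrier between -0.012 and 0.012 m and z of white_center in the frame of carrier between 0.039 and 0.051 m and y of yellow_center in the frame of carrier between -0.012 and 0.012 m and z of yellow_center in the frame of carrier between 0.039 and 0.051 m); the robot touches nothing.
It fails at once if a jar is tipped (by more than 0.6 rad) (angle between any of blue_center, green_center, white_center, yellow_center's own z axis and vertical above 0.6 rad).
It fails at once if a jar is dropped or slammed on the carrier (faster than 0.6 m/s within 15 mm of its top, as after a fall of about 20 mm or more) ((z of blue_center in the frame of carrier below 0.06 m and linear speed of jar_blue above 0.6 m/s and horizontal distance between blue_center and carrier below 0.16 m and y of blue_center in the frame of carrier between -0.045 and 0.045 m) or (z of green_center in the frame of carrier below 0.06 m and linear speed of jar_green above 0.6 m/s and horizontal distance between green_center and carrier below 0.16 m and y of green_center in the frame of carrier between -0.045 and 0.045 m) or (z of white_center in the frame of carrier below 0.06 m and linear speed of jar_white above 0.6 m/s and horizontal distance between white_center and carrier below 0.16 m and y of white_center in the frame of carrier between -0.045 and 0.045 m) or (z of yellow_center in the frame of carrier below 0.06 m and linear speed of jar_yellow above 0.6 m/s and horizontal distance between yellow_center and carrier below 0.16 m and y of yellow_center in the frame of carrier between -0.045 and 0.045 m)).
It fails at once if the beaker, wash bottle or copper plate is moved by more than 20 mm (distance of any of beaker, wash, plates from where it was at the start of the episode above 0.02 m).
It also fails if it takes over 106 s, if anything falls off the work surface, if the arm or the gripper's body presses on something with over 40 N, if the wrist force passes 120 N, or if a joint passes its speed limit or range.

## Working session

There is one attempt and no reset: what is moved stays moved. The work goes in short steps, Python scripts to look and compute and a shell command to move; the robot and the scene stay as the last step left them, time stands still between calls to the robot, and variables do not carry over. Pictures are saved under pics/ and viewed, at most 14 in all, crops included, and the job is handed in when it is done.

```bash
mkdir -p pics; python3 - <<'E'
from station import r,vision
import cv2,json
for n in("scene","side"):
    c=vision.get_calibration(n);print(n,c)
    cv2.imwrite(f"pics/{n}0.png",vision.camera(n)[:,:,::-1])
print(r.sense())
E
```

```text
scene {'fx': 394.51084547564795, 'fy': 394.51084547564795, 'cx': 272.86473458267136, 'cy': 207.7305670176974, 'xyz': array([1099.76614489,  606.29653096,  579.93155525]), 'orientation': array([ 0.29828199,  0.82928962, -0.44426338, -0.16104851])}
side {'fx': 455.6958481687057, 'fy': 455.6958481687057, 'cx': 273.88902121822315, 'cy': 212.6146080832762, 'xyz': array([319.56021323, 786.01235422, 821.6004951 ]), 'orientation': array([-0.16600633,  0.89727561, -0.4031159 ,  0.06954092])}
{'t': 0.1, 'joints': array([-9.05867544e-01,  3.59316343e-01,  1.11499544e-02, -3.04611112e-04,
       -1.22407278e+00, -2.88065902e-01]), 'qvel': array([-2.43202029e-03, -1.06896059e-03,  3.29784750e-03,  2.58154522e-05,
        1.28052729e-03,  1.50704226e-03]), 'tau': array([-1.12574526e-03, -5.84762943e+01,  2.94109225e+01,  6.95456699e+00,
       -3.16751248e-03,  3.58199923e-07]), 'ee_pos': array([ 248.21064203, -627.27113132,  241.45712553]), 'ee_rot': array([-1.87267338e-01,  9.82308711e-01,  7.06742583e-04, -2.03640794e-04]), 'wrist_force': array([-0.17117134, -0.34189509,  0.14787554]), 'moment': array([-0.04358279, -0.01553753, -0.0427701 ]), 'gripper_force': 0.0, 'opening': 85.59328756176724}
```

View pics/scene0.png

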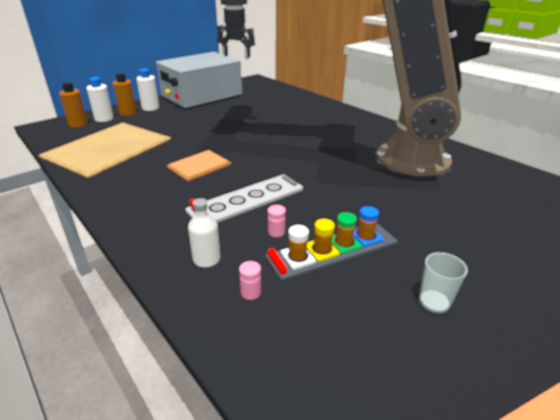

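View pics/side0.png

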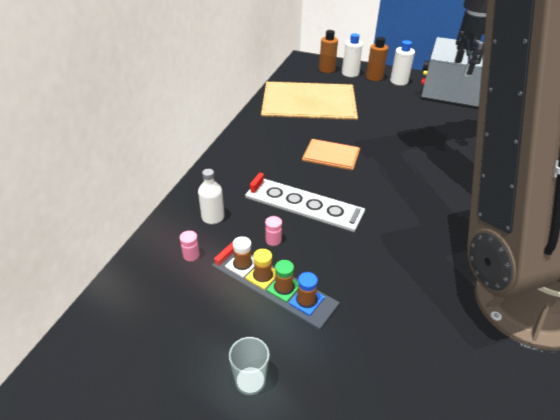

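Order from the rack's red end: white (298,233 in scene), yellow, green, blue. The carrier's red bar is at its left end in both views (scene 195,203; side 257,182), the wash bottle stands next to it, and a pink decoy jar stands between the rack and the carrier.

```bash
cat > h.py <<'E'
import numpy as np,cv2
from station import r,vision
from scipy.spatial.transform import Rotation as R
def ray(c,p):
    d=np.array([(p[0]-c['cx'])/c['fx'],(p[1]-c['cy'])/c['fy'],1.])
    return np.array(c['xyz']),R.from_quat(c['orientation']).apply(d/np.linalg.norm(d))
def plane(c,p,z):
    o,d=ray(c,p);return o+d*(z-o[2])/d[2]
def tri(rs):
    A=sum(np.eye(3)-np.outer(d,d) for o,d in rs);b=sum((np.eye(3)-np.outer(d,d))@o for o,d in rs)
    x=np.linalg.solve(A,b);return x,max(np.linalg.norm((np.eye(3)-np.outer(d,d))@(x-o)) for o,d in rs)
def blobs(m,amin=30):
    n,l,s,ce=cv2.connectedComponentsWithStats(m.astype(np.uint8))
    return [(ce[i].round(1),s[i,4],s[i,:4]) for i in range(1,n) if s[i,4]>=amin]
HUE=dict(blue=(100,125),green=(50,85),yellow=(22,33))
def masks(im):
    h=cv2.cvtColor(im,cv2.COLOR_RGB2HSV).astype(int);H,S,V=h[...,0],h[...,1],h[...,2]
    m={k:(H>=a)&(H<=b)&(S>150)&(V>80) for k,(a,b) in HUE.items()}
    m['white']=(S<50)&(V>150); m['red']=((H<5)|(H>175))&(S>200)&(V>120)
    return m
def move(tgt,yaw=None):
    "tool-frame shift in cm to TCP world target"
    s=r.sense();q=R.from_quat(s['ee_rot']);return q.inv().apply(np.array(tgt)-s['ee_pos'])/10
E
python3 - <<'E'
from h import *
box={'scene':(180,170,410,290),'side':(200,165,380,325)}
for n in box:
    im=cv2.cvtColor(cv2.imread(f"pics/{n}0.png"),cv2.COLOR_BGR2RGB);x0,y0,x1,y1=box[n];c=vision.get_calibration(n)
    for k,m in masks(im).items():
        mm=np.zeros_like(m);mm[y0:y1,x0:x1]=m[y0:y1,x0:x1]
        for b in blobs(mm): print(n,k,b[0],b[1],b[2])
    m=np.zeros(im.shape[:2],np.uint8);m[y0:y1,x0:x1]=(masks(im)['white'][y0:y1,x0:x1])
    cs,hi=cv2.findContours(m,cv2.RETR_CCOMP,cv2.CHAIN_APPROX_NONE)
    for k,h in zip(cs,hi[0]):
        if h[3]>=0 and len(k)>14:
            e=cv2.fitEllipse(k);print(n,'hole',np.round(e[0],1),np.round(e[1],1),plane(c,e[0],12).round(1))
E
```

```text
scene blue [368.9 212.8] 245 [359 206  21  15]
scene blue [368.4 239.5] 179 [354 229  29  18]
scene green [346.5 219. ] 241 [337 212  20  15]
scene green [347.5 246.4] 158 [333 236  29  18]
scene yellow [323.1 238.2] 609 [306 218  34  43]
scene white [228.9 214.5] 3353 [186 175 117  92]
scene white [298.2 232.7] 302 [288 224  21  18]
scene white [297.6 259.5] 326 [280 248  37  22]
scene red [276.8 260.7] 191 [268 248  18  26]
scene hole [211.1 207.6] [5.7 7. ] [ 677.4 -153.7   12. ]
scene hole [223.2 206.5] [5.2 6.9] [ 650.1 -138.3   12. ]
scene hole [242.6 200.7] [4.1 8.3] [ 594.5 -129.    12. ]
scene hole [231.3 200.9] [5.2 7.8] [ 618.3 -147.4   12. ]
side blue [307.4 280.6] 300 [298 272  20  19]
side blue [306.4 304.3] 246 [289 293  35  23]
side green [285.6 273.1] 44 [277 268  16   9]
side yellow [263.5 260.9] 84 [255 249  17  17]
side yellow [267.2 278.3] 69 [247 268  29  21]
side white [207.5 171.9] 64 [202 169  12   7]
side white [210.7 201.5] 887 [200 179  23  45]
side white [309.8 204.9] 2163 [245 179 120  52]
side white [274.2 191.9] 66 [269 189  12   7]
side white [293.8 197.9] 68 [288 195  12   7]
side white [313.9 204. ] 70 [308 201  13   7]
side white [273.1 221.5] 121 [266 217  15  10]
side white [241.4 244.1] 256 [233 236  18  17]
side white [238.7 267.8] 236 [224 256  30  22]
side hole [334.8 210.7] [11.1 16.9] [ 484.6 -133.    12. ]
side hole [313.9 204.2] [11.7 17.6] [ 544.8 -138.2   12. ]
side hole [293.7 198.1] [11.6 16.9] [ 604.5 -142.8   12. ]
side hole [274.1 192.2] [11.  16.9] [ 664.2 -147.2   12. ]
```

```bash
python3 - <<'E'
from h import *
C={n:vision.get_calibration(n) for n in('scene','side')}
P={'capB':((368.9,212.8),(307.4,280.6)),'capW':((298.2,232.7),(241.4,244.1)),'tileB':((368.4,239.5),(306.4,304.3)),'tileW':((297.6,259.5),(238.7,267.8)),
'p1':((218,207),(274.1,192)),'p4':((274,187.3),(334.8,210.7)),'pinkcap':((276.5,212),(273.3,223)),'wash':((201,205),(209,174)),'pink2':((250,269),(189,238))}
for k,(a,b) in P.items():
    x,e=tri([ray(C['scene'],a),ray(C['side'],b)]);print(k,x.round(1),round(e,1))
print(vision.get_calibration('wrist'))
s=r.sense();print(R.from_quat(s['ee_rot']).as_matrix().round(3))
print('shift to (540,-20,330)',move((540,-20,330)).round(2))
E
```

```text
capB [466.3 181.   80.8] 0.1
capW [638.3 133.4  80.2] 0.4
tileB [462.4 188.    8.3] 1.3
tileW [643.  142.7  12. ] 2.6
p1 [ 663.1 -143.6   14.3] 1.1
p4 [ 484.2 -131.    12.2] 1.1
pinkcap [603.4  21.3  59.2] 1.0
wash [783.6  -4.  141.3] 1.3
pink2 [770.3 141.2  60.1] 0.2
{'fx': 307.3457741148333, 'fy': 307.3457741148333, 'cx': 273.50360411807185, 'cy': 206.41065501427363, 'xyz': array([ 183.90522979, -652.91693313,  371.38976292]), 'orientation': array([0.55655998, 0.81917301, 0.11512874, 0.07708405])}
[[-0.93  -0.368 -0.001]
 [-0.368  0.93   0.001]
 [ 0.     0.001 -1.   ]]
shift to (540,-20,330) [-49.47  45.75  -8.79]
```

```bash
python3 -m inch '[[-4,3.5,-0.6,0,0,0.06],[-9,7.5,-1.2,0,0,0.12],[-13.5,11.5,-1.8,0,0,0.18],[-18,15.5,-2.4,0,0,0.24],[-22.5,19.5,-3,0,0,0.3],[-27,23.5,-3.6,0,0,0.36],[-31.5,27.5,-4.2,0,0,0.42],[-36,31.5,-5,0,0,0.46]]'
python3 - <<'E'
from h import *
print(move((520,-100,300)).round(2))
E
```

```text
t: 1.1
ee_pos: [467.5, -200.3, 292.4]
ee_rot: [0.042, 0.999, 0.0, -0.0]
wrist_force: [2.0, -1.0, 0.2]
opening: 85.3
gripper_force: 0.0
[-4.39 10.44 -0.76]
```

```bash
cat > snap.py <<'E'
import sys,pickle
from h import *
c=vision.get_calibration('wrist');im=vision.camera('wrist')
pickle.dump((c,im),open(f'pics/{sys.argv[1]}.pkl','wb'));cv2.imwrite(f'pics/{sys.argv[1]}.png',im[:,:,::-1])
E
python3 -m inch '[[-2.2,5,-0.4,0,0,0],[-4.4,10.4,-0.8,0,0,0],[-4.4,10.4,-0.8,0,0,0],[-4.4,10.4,-0.8,0,0,0]]' && python3 snap.py w1
python3 -m inch '[[0,5,0,0,0,0],[0,10,0,0,0,0],[0,15,0,0,0,0],[0,18,0,0,0,0],[0,20,0,0,0,0],[0,20,0,0,0,0],[0,20,0,0,0,0]]' && python3 snap.py w2
```

```text
t: 1.6
ee_pos: [519.4, -102.1, 299.9]
ee_rot: [0.041, 0.999, -0.0, -0.001]
wrist_force: [-0.1, -0.1, 0.8]
opening: 85.2
gripper_force: 0.0
t: 2.52
ee_pos: [536.2, 96.0, 300.3]
ee_rot: [0.042, 0.999, -0.0, -0.0]
wrist_force: [-0.2, -0.7, -0.2]
opening: 85.1
gripper_force: 0.0
```

View pics/w1.png

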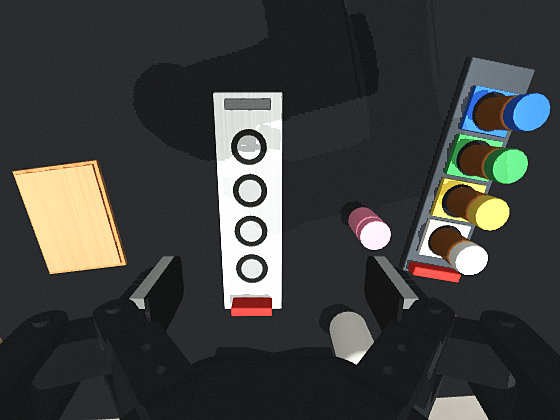

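View pics/w2.png

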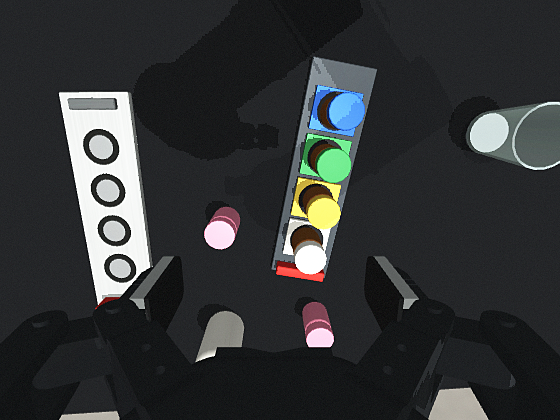

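In w1 the four places are at about (249,147), (250,190), (251,231), (252,268) with the red bar at (252,306). In w2 the caps are at (342,110), (332,161), (322,211), (309,257), with the red end nearest the bottom.

```bash
cat > meas.py <<'E'
from h import *
import pickle,sys
def rings(im,box):
    x0,y0,x1,y1=box;g=cv2.cvtColor(im,cv2.COLOR_RGB2GRAY);m=np.zeros_like(g);m[y0:y1,x0:x1]=(g[y0:y1,x0:x1]<75)*255
    cs,hi=cv2.findContours(m,cv2.RETR_CCOMP,cv2.CHAIN_APPROX_NONE);o=[]
    for k,h in zip(cs,hi[0]):
        if h[3]<0 and h[2]>=0 and len(k)>60:
            e=cv2.fitEllipse(k)
            if 25<max(e[1])<45 and cv2.contourArea(k)>500:o.append(e[0])
    return sorted(o,key=lambda p:p[1])
def caps(im):
    o={}
    for k,m in masks(im).items():
        if k=='red':continue
        m=cv2.morphologyEx(m.astype(np.uint8),cv2.MORPH_OPEN,cv2.getStructuringElement(2,(13,13)))
        o[k]=[b for b in blobs(m,250) if 25<b[2][2]<60 and b[2][3]<60]
    return o
E
python3 - <<'E'
from meas import *
D=[pickle.load(open(f'pics/w{i}.pkl','rb')) for i in(1,2)]
for c,im in D: print({k:[(b[0],b[1],list(b[2])) for b in v] for k,v in caps(im).items()})
A=[rings(D[0][1],(222,110,276,292)),rings(D[1][1],(70,110,146,290))]
print(np.round(A[0],1).tolist(),np.round(A[1],1).tolist())
for a,b in zip(*A):
    x,e=tri([ray(D[0][0],a),ray(D[1][0],b)]);print(x.round(1),round(e,1),plane(D[0][0],a,12).round(1),plane(D[1][0],b,12).round(1))
E
```

```text
{'blue': [(array([531.6, 111.4]), np.int32(1068), [np.int32(515), np.int32(93), np.int32(35), np.int32(38)])], 'green': [], 'yellow': [], 'white': [(array([375. , 235.1]), np.int32(654), [np.int32(361), np.int32(221), np.int32(29), np.int32(29)]), (array([471.2, 259.6]), np.int32(751), [np.int32(456), np.int32(244), np.int32(32), np.int32(31)]), (array([353.8, 333.5]), np.int32(949), [np.int32(340), np.int32(312), np.int32(30), np.int32(46)]), (array([456.9, 409. ]), np.int32(1131), [np.int32(429), np.int32(396), np.int32(58), np.int32(24)])]}
{'blue': [(array([351.6, 118.7]), np.int32(536), [np.int32(337), np.int32(101), np.int32(28), np.int32(35)])], 'green': [], 'yellow': [], 'white': [(array([489. , 132.2]), np.int32(1181), [np.int32(470), np.int32(113), np.int32(39), np.int32(40)]), (array([219.1, 234.6]), np.int32(649), [np.int32(205), np.int32(221), np.int32(29), np.int32(28)]), (array([310.2, 259.1]), np.int32(723), [np.int32(295), np.int32(245), np.int32(31), np.int32(29)]), (array([319.7, 337.8]), np.int32(395), [np.int32(307), np.int32(328), np.int32(26), np.int32(19)]), (array([456.5, 405.7]), np.int32(1417), [np.int32(429), np.int32(388), np.int32(58), np.int32(32)]), (array([ 98.7, 415.9]), np.int32(283), [np.int32(78), np.int32(412), np.int32(41), np.int32(8)])]}
[[248.4, 146.4], [249.5, 190.2], [250.5, 230.5], [251.4, 268.1]] [[100.8, 146.3], [107.5, 189.9], [113.9, 230.3], [119.8, 267.7]]
[ 483.2 -132.7   10. ] 0.2 [ 482.8 -132.5   12. ] [ 483.4 -131.6   12. ]
[ 543.2 -137.3   10.4] 0.1 [ 542.7 -137.1   12. ] [ 543.  -136.4   12. ]
[ 603.1 -142.1   10.3] 0.1 [ 602.3 -141.9   12. ] [ 602.6 -141.1   12. ]
[ 663.  -146.8   10. ] 0.0 [ 661.9 -146.6   12. ] [ 662.1 -145.7   12. ]
```

```bash
python3 - <<'E'
from meas import *
D=[pickle.load(open(f'pics/w{i}.pkl','rb')) for i in(1,2)]
B=[[(530,93,552,134),(505,146,530,186),(488,195,512,232),(466,243,490,276)],[(325,90,368,135),(312,142,354,185),(304,193,344,232),(293,241,328,275)]]
H=[]
for (c,im),e in zip(D,((440,80,556,280),(290,80,370,275))):
    x0,y0,x1,y1=e;g=cv2.cvtColor(im,cv2.COLOR_RGB2HSV)[y0:y1,x0:x1,2]
    k=cv2.HoughCircles(cv2.resize(g,None,fx=3,fy=3,interpolation=cv2.INTER_CUBIC),cv2.HOUGH_GRADIENT_ALT,1.5,90,param1=200,param2=.6,minRadius=42,maxRadius=66)
    k=k[0];k=k[k[:,1].argsort()];k[:,:3]/=3;k[:,0]+=x0;k[:,1]+=y0;print(k.round(1).tolist());H.append(k)
N=[(c,k[:,:2]) for (c,_),k in zip(D,H)]
if all(len(k)==4 for k in H):
  for a,b in zip(H[0],H[1]):
    x,e=tri([ray(D[0][0],a),ray(D[1][0],b)]);print(x.round(1),round(e,1),plane(D[1][0],b,86).round(1))
man=[((531,112),(346.5,111)),((508.5,166),(333,164)),((491,213),(323,212)),((471.2,259.6),(310.2,259.1))]
for a,b in man:
    x,e=tri([ray(D[0][0],a),ray(D[1][0],b)]);print('man',x.round(1),round(e,1),plane(D[1][0],b,86).round(1))
E
```

```text
[[486.5, 113.5, 16.100000381469727], [518.5, 113.5, 18.299999237060547], [476.5, 162.0, 16.799999237060547], [476.5, 162.0, 20.200000762939453], [509.0, 167.5, 16.299999237060547], [459.0, 203.0, 17.299999237060547], [471.0, 258.0, 17.100000381469727]]
[[332.0, 166.0, 16.299999237060547], [324.5, 213.5, 16.5]]
man [465.8 181.1  83.3] 0.0 [465.8 180.5  86. ]
man [522.5 165.   82.5] 0.6 [521.3 164.4  86. ]
man [577.9 151.6  82.3] 0.1 [576.6 151.   86. ]
man [636.7 133.3  83.3] 0.2 [635.6 133.1  86. ]
```

```bash
cat > go.py <<'E'
import sys
from h import *
print('z',r.sense()['ee_pos'].round(1)); print('shift cm',move([float(a) for a in sys.argv[1:4]]).round(2))
E
python3 -m inch '[[-2.4,1.2,4,0,0,0],[-5,2.4,8.5,0,0,0],[-7.5,3.5,13,0,0,0],[-9.7,4.6,17,0,0,0],[-9.7,4.6,17,0,0,0],[-9.7,4.6,17,0,0,0]]'
python3 go.py 637 133.3 52; python3 snap.py w3
```

```text
t: 3.32
ee_pos: [637.0, 134.0, 130.8]
ee_rot: [0.042, 0.999, -0.0, 0.0]
wrist_force: [-1.0, -0.4, 0.7]
opening: 85.5
gripper_force: 0.0
z [637.  134.  130.8]
shift cm [ 0.   -0.06  7.88]
```

View pics/w3.png

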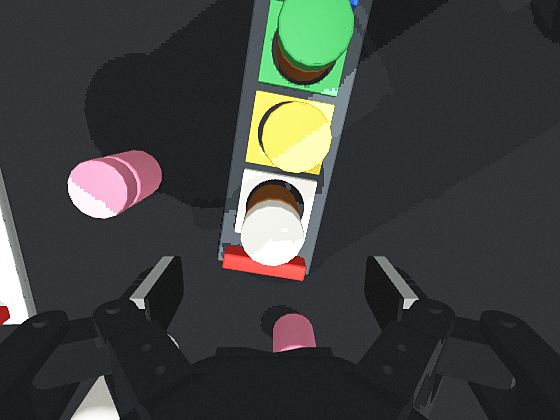

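White cap at (272,231), laterally centred between the fingers (mid column ≈273); the path down is clear.

```bash
python3 -m inch '[[0,0,3,0,0,0],[0,0,6,0,0,0],[0,0,7.8,0,0,0],[0,0,7.8,0,0,0]]' && python3 -m inch '[[0,0,0,0,0,0],[0,0,0,0,0,0],[0,0,0,0,0,0],[0,0,0,0,0,0],[0,0,0,0,0,0]]' 3 35; python3 go.py 662.5 -146.5 130
```

```text
t: 3.88
ee_pos: [636.4, 134.5, 52.3]
ee_rot: [0.042, 0.999, -0.0, -0.0]
wrist_force: [0.1, -0.4, -0.1]
opening: 85.2
gripper_force: 0.0
t: 4.5
ee_pos: [637.3, 135.0, 53.5]
ee_rot: [0.041, 0.999, 0.0, 0.001]
wrist_force: [-0.8, -1.7, 5.3]
opening: 39.1
gripper_force: 35.3
z [637.3 135.   53.5]
shift cm [ -4.85 -27.84  -7.66]
```

```bash
python3 -m inch '[[0,0,-3,0,0,0],[0,0,-7,0,0,0],[-0.5,-4,-9,0,0,0],[-1.5,-9.5,-9,0,0,0],[-2.5,-15,-9,0,0,0],[-3.5,-20.5,-9,0,0,0],[-4.5,-25,-8,0,0,0],[-4.9,-27.8,-6,0,0,0]]' && python3 -m inch '[[0,0,0,0,0,0],[0,0,0,0,0,0],[0,0,0,0,0,0]]'; python3 go.py 662.5 -146.5 45.5; python3 snap.py w4
```

```text
t: 5.5
ee_pos: [663.0, -148.6, 112.6]
ee_rot: [0.042, 0.999, 0.0, 0.001]
wrist_force: [0.9, 0.7, -2.1]
opening: 39.2
gripper_force: 35.8
t: 5.88
ee_pos: [663.0, -145.3, 113.0]
ee_rot: [0.041, 0.999, 0.0, 0.001]
wrist_force: [-0.0, 0.6, -2.1]
opening: 39.6
gripper_force: 35.9
z [ 663.  -145.3  113. ]
shift cm [ 0.04 -0.12  6.75]
```

View pics/w4.png

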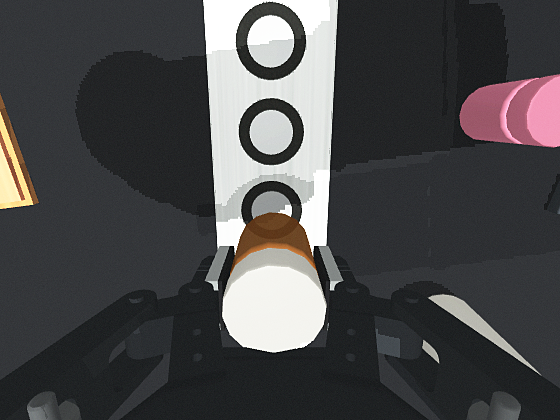

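The jar hangs upright in the jaws (cap top ≈(274,300)), with the remaining places at (271,40), (271,131), (271,208). Check the along-row offset.

```bash
python3 - <<'E'
from meas import *
c,im=pickle.load(open('pics/w4.pkl','rb'))
for z in(144,147): print(plane(c,(274,300),z).round(1))
for p in((271,40),(271,131.5)):print(plane(c,p,12).round(1))
E
python3 -m inch '[[0,-0.1,3,0,0,0],[0,-0.1,5,0,0,0],[0,-0.1,6,0,0,0],[0,-0.1,6.4,0,0,0],[0,-0.1,6.4,0,0,0]]'
```

```text
[ 657.6 -144.5  144. ]
[ 655.7 -144.3  147. ]
[ 542.9 -136.9   12. ]
[ 602.9 -142.    12. ]
t: 6.55
ee_pos: [662.9, -147.1, 48.9]
ee_rot: [0.041, 0.999, -0.0, 0.0]
wrist_force: [-0.4, -0.1, -0.4]
opening: 39.2
gripper_force: 35.9
```

```bash
python3 -m inch '[[-0.2,0,0.1,0,0,0],[-0.2,0,0.2,0,0,0],[-0.2,0,0.3,0,0,0],[-0.2,0,0.3,0,0,0]]'
```

```text
t: 7.05
ee_pos: [664.6, -147.5, 45.6]
ee_rot: [0.042, 0.999, -0.0, 0.0]
wrist_force: [-0.2, 0.2, 0.8]
opening: 39.1
gripper_force: 35.9
```

```bash
python3 -m inch '[[0,0,0.05,0,0,0],[0,0,0.05,0,0,0]]' && python3 -m inch '[[0,0,0,0,0,0],[0,0,0,0,0,0],[0,0,0,0,0,0]]' 6.5 && python3 -m inch '[[0,0,-2,0,0,0],[0,0,-6,0,0,0],[0,0,-10,0,0,0],[0,0,-13,0,0,0],[0,0,-13,0,0,0]]'; python3 go.py 579.2 149.4 140;python3 snap.py w5
```

```text
t: 7.3
ee_pos: [664.6, -147.5, 45.6]
ee_rot: [0.042, 0.999, -0.0, 0.0]
wrist_force: [-2.5, 0.9, 4.8]
opening: 38.9
gripper_force: 36.3
t: 7.68
ee_pos: [664.4, -147.5, 44.6]
ee_rot: [0.042, 0.999, -0.0, -0.0]
wrist_force: [-0.0, 0.4, -0.0]
opening: 65.1
gripper_force: 0.0
t: 8.3
ee_pos: [666.0, -147.6, 178.0]
ee_rot: [0.041, 0.999, -0.0, 0.003]
wrist_force: [0.4, 0.5, -0.9]
opening: 64.9
gripper_force: 0.0
z [ 666.  -147.6  178. ]
shift cm [11.13 28.88  3.75]
```

View pics/w5.png

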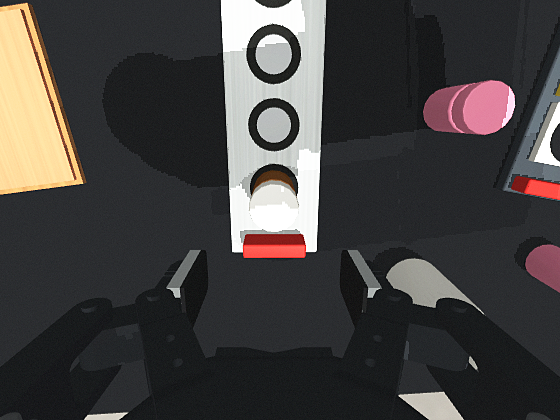

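White stands on the place next to the red bar (cap ≈(274,206)). Next is yellow.

```bash
python3 - <<'E'
from meas import *
c,im=pickle.load(open('pics/w5.pkl','rb'))
print(plane(c,(274,206.5),78).round(1))
E
python3 -m inch '[[2.2,5.5,0,0,0,0],[4.4,11,0,0,0,0],[6.5,16.5,0,0,0,0],[8.5,22,1,0,0,0],[10.5,26.5,2.5,0,0,0],[11,28.9,4,0,0,0],[11,28.9,5,0,0,0],[11,28.9,5,0,0,0]]' 8.5; python3 go.py 579.2 149.4 52;python3 snap.py w6
```

```text
[ 663.  -146.6   78. ]
t: 9.35
ee_pos: [578.0, 148.9, 123.2]
ee_rot: [0.042, 0.999, -0.001, -0.001]
wrist_force: [-0.7, -0.9, 0.4]
opening: 84.8
gripper_force: 0.0
z [578.  148.9 123.2]
shift cm [-0.14  0.07  7.12]
```

View pics/w6.png

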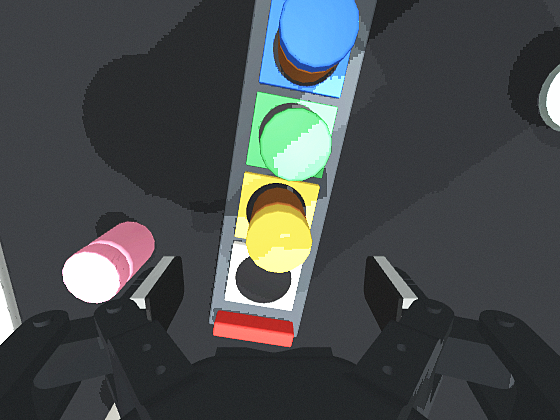

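White landed at (663,−147), on its mark. Yellow cap at (279,239), about 3 mm to +y of the jaw middle; correcting while descending.

```bash
python3 -m inch '[[-0.1,0.2,2.5,0,0,0],[-0.1,0.2,5,0,0,0],[-0.1,0.2,6.5,0,0,0],[-0.1,0.2,7,0,0,0],[-0.1,0.2,7,0,0,0]]' && python3 -m inch '[[0,0,0,0,0,0],[0,0,0,0,0,0],[0,0,0,0,0,0],[0,0,0,0,0,0],[0,0,0,0,0,0]]' 3 35; python3 go.py 603 -142 105
```

```text
t: 10.02
ee_pos: [580.3, 151.4, 55.1]
ee_rot: [0.042, 0.999, -0.0, 0.0]
wrist_force: [-0.9, 0.3, 0.2]
opening: 84.9
gripper_force: 0.0
t: 10.65
ee_pos: [580.3, 151.8, 55.5]
ee_rot: [0.041, 0.999, 0.0, 0.0]
wrist_force: [-2.6, -0.3, 5.5]
opening: 39.2
gripper_force: 35.2
z [580.3 151.8  55.5]
shift cm [ -4.7  -29.09  -4.96]
```

```bash
python3 -m inch '[[0,0,-3,0,0,0],[0,0,-7,0,0,0],[-0.5,-5,-9,0,0,0],[-1.5,-10.5,-9,0,0,0],[-2.5,-16,-9,0,0,0],[-3.5,-21.5,-9,0,0,0],[-4.4,-26.5,-8,0,0,0],[-4.7,-29.1,-6,0,0,0]]' && python3 -m inch '[[0,0,1,0,0,0],[0,0,2.5,0,0,0],[0,0,3.5,0,0,0],[0,0,4.5,0,0,0],[0,0,5,0,0,0],[0,0,5,0,0,0]]'; python3 go.py 603 -142 47.5
```

```text
t: 11.65
ee_pos: [602.9, -144.7, 114.9]
ee_rot: [0.043, 0.999, 0.0, 0.001]
wrist_force: [-0.4, 1.0, -0.6]
opening: 39.5
gripper_force: 35.7
t: 12.4
ee_pos: [602.6, -142.0, 64.5]
ee_rot: [0.041, 0.999, -0.0, -0.0]
wrist_force: [0.1, -0.3, -0.4]
opening: 39.3
gripper_force: 35.7
z [ 602.6 -142.    64.5]
shift cm [-0.04  0.01  1.7 ]
```

```bash
python3 -m inch '[[0,0,0.7,0,0,0],[0,0,1.2,0,0,0],[0,0,1.5,0,0,0],[0,0,1.6,0,0,0],[0,0,1.7,0,0,0],[0,0,1.75,0,0,0],[0,0,1.75,0,0,0]]'
```

```text
t: 13.28
ee_pos: [602.7, -142.3, 47.5]
ee_rot: [0.042, 0.999, -0.0, 0.0]
wrist_force: [-0.9, -0.1, 1.1]
opening: 39.2
gripper_force: 35.7
```

```bash
python3 -m inch '[[0,0,0.05,0,0,0],[0,0,0.05,0,0,0],[0,0,0.05,0,0,0]]' 6.5 && python3 -m inch '[[0,0,-2,0,0,0],[0,0,-6,0,0,0],[0,0,-10,0,0,0],[0,0,-12,0,0,0]]'; python3 go.py 521.4 166.5 125;python3 snap.py w7
```

```text
t: 13.65
ee_pos: [602.7, -142.3, 46.8]
ee_rot: [0.042, 0.999, -0.0, 0.0]
wrist_force: [-0.3, 0.4, -0.0]
opening: 64.9
gripper_force: 0.0
t: 14.15
ee_pos: [603.6, -142.4, 169.5]
ee_rot: [0.041, 0.999, 0.0, 0.002]
wrist_force: [-0.3, 1.0, 0.1]
opening: 65.0
gripper_force: 0.0
z [ 603.6 -142.4  169.5]
shift cm [10.76 30.1   4.41]
```

View pics/w7.png

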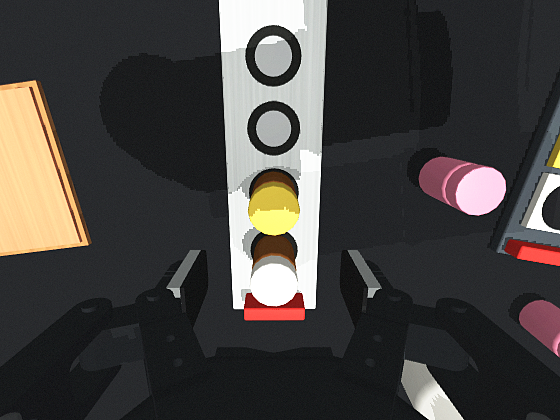

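Yellow stands upright on the second place (cap ≈(274,209)), next to white (274,280). Next is green.

```bash
python3 -m inch '[[2.2,5.5,0,0,0,0],[4.4,11,0,0,0,0],[6.5,16.5,0,0,0,0],[8.5,22,1,0,0,0],[10.2,27,2,0,0,0],[10.8,30.1,3.5,0,0,0],[10.8,30.1,4.4,0,0,0],[10.8,30.1,4.4,0,0,0]]' 8.5; python3 go.py 521.4 166.5 53;python3 snap.py w8
```

```text
t: 15.2
ee_pos: [519.4, 166.2, 121.9]
ee_rot: [0.041, 0.999, -0.001, -0.001]
wrist_force: [0.0, -0.9, -0.5]
opening: 85.1
gripper_force: 0.0
z [519.4 166.2 121.9]
shift cm [-0.21  0.05  6.89]
```

View pics/w8.png

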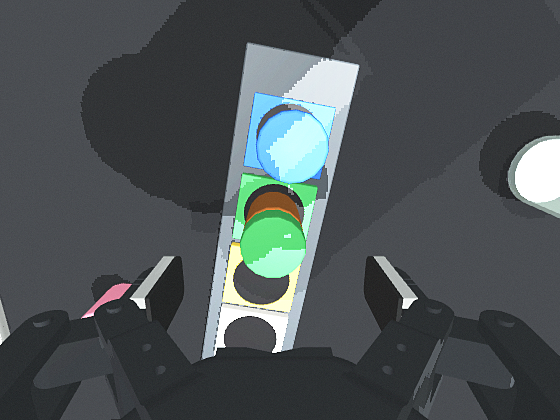

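Green cap at (273,245), centred between the jaws.

```bash
python3 -m inch '[[-0.2,0,2.5,0,0,0],[-0.2,0,5,0,0,0],[-0.2,0,6.4,0,0,0],[-0.2,0,6.8,0,0,0],[-0.2,0,6.8,0,0,0]]' && python3 -m inch '[[0,0,0,0,0,0],[0,0,0,0,0,0],[0,0,0,0,0,0],[0,0,0,0,0,0],[0,0,0,0,0,0]]' 3 35; python3 go.py 543 -137 105
```

```text
t: 15.88
ee_pos: [522.4, 166.4, 55.3]
ee_rot: [0.042, 0.999, 0.0, 0.0]
wrist_force: [-0.5, -0.1, 0.4]
opening: 85.1
gripper_force: 0.0
t: 16.5
ee_pos: [522.2, 166.6, 55.4]
ee_rot: [0.041, 0.999, 0.0, 0.0]
wrist_force: [-2.8, -0.7, 7.1]
opening: 39.3
gripper_force: 34.9
z [522.2 166.6  55.4]
shift cm [ -4.58 -30.08  -4.96]
```

```bash
python3 -m inch '[[0,0,-3,0,0,0],[0,0,-7,0,0,0],[-0.5,-5,-9,0,0,0],[-1.5,-10.8,-9,0,0,0],[-2.5,-16.5,-9,0,0,0],[-3.5,-22.2,-9,0,0,0],[-4.3,-27.5,-8,0,0,0],[-4.6,-30.1,-6,0,0,0]]' && python3 -m inch '[[0,0,1,0,0,0],[0,0,2.5,0,0,0],[0,0,3.5,0,0,0],[0,0,4.5,0,0,0],[0,0,5,0,0,0],[0,0,5,0,0,0]]'; python3 go.py 543 -137 47.4
```

```text
t: 17.5
ee_pos: [543.1, -139.7, 114.9]
ee_rot: [0.043, 0.999, 0.0, 0.001]
wrist_force: [-0.2, -0.6, -0.7]
opening: 39.0
gripper_force: 35.8
t: 18.25
ee_pos: [542.8, -137.1, 64.6]
ee_rot: [0.041, 0.999, -0.0, -0.0]
wrist_force: [0.2, 0.1, -0.9]
opening: 39.5
gripper_force: 35.8
z [ 542.8 -137.1   64.6]
shift cm [-0.02  0.01  1.72]
```

```bash
python3 -m inch '[[0,0,0.7,0,0,0],[0,0,1.2,0,0,0],[0,0,1.5,0,0,0],[0,0,1.6,0,0,0],[0,0,1.7,0,0,0],[0,0,1.75,0,0,0],[0,0,1.75,0,0,0]]'
```

```text
t: 19.12
ee_pos: [542.9, -137.3, 47.5]
ee_rot: [0.042, 0.999, 0.0, 0.0]
wrist_force: [-0.4, -0.5, 0.2]
opening: 39.2
gripper_force: 35.9
```

```bash
python3 -m inch '[[0,0,0.05,0,0,0],[0,0,0.05,0,0,0],[0,0,0.05,0,0,0]]' 6.5 && python3 -m inch '[[0,0,-2,0,0,0],[0,0,-6,0,0,0],[0,0,-10,0,0,0],[0,0,-12,0,0,0]]'; python3 go.py 463.6 182 125
```

```text
t: 19.5
ee_pos: [542.9, -137.3, 46.9]
ee_rot: [0.042, 0.999, -0.0, 0.0]
wrist_force: [-0.7, -0.3, 0.5]
opening: 65.1
gripper_force: 0.0
t: 20.0
ee_pos: [543.7, -137.4, 169.3]
ee_rot: [0.041, 0.999, 0.0, 0.002]
wrist_force: [-0.2, 0.3, -0.9]
opening: 65.0
gripper_force: 0.0
z [ 543.7 -137.4  169.3]
shift cm [10.65 31.16  4.4 ]
```

```bash
python3 -m inch '[[2.2,5.5,0,0,0,0],[4.4,11.2,0,0,0,0],[6.5,17,0,0,0,0],[8.5,22.7,1,0,0,0],[10.2,28,2,0,0,0],[10.6,31.2,3.5,0,0,0],[10.6,31.2,4.4,0,0,0],[10.6,31.2,4.4,0,0,0]]' 8.5; python3 go.py 463.6 182 53;python3 snap.py w9
```

```text
t: 21.0
ee_pos: [462.6, 181.9, 122.1]
ee_rot: [0.041, 0.999, -0.001, -0.001]
wrist_force: [-0.0, -0.6, 0.0]
opening: 85.1
gripper_force: 0.0
z [462.6 181.9 122.1]
shift cm [-0.11  0.03  6.91]
```

View pics/w9.png

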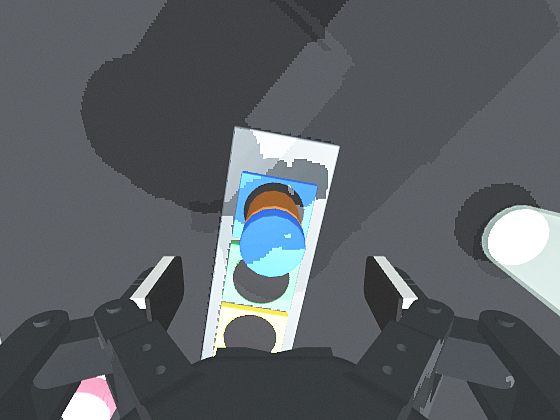

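Blue cap at (272,243), centred; the beaker at (518,237) is well clear of the right finger.

```bash
python3 -m inch '[[-0.1,0,2.5,0,0,0],[-0.1,0,5,0,0,0],[-0.1,0,6.4,0,0,0],[-0.1,0,6.8,0,0,0],[-0.1,0,6.8,0,0,0]]' && python3 -m inch '[[0,0,0,0,0,0],[0,0,0,0,0,0],[0,0,0,0,0,0],[0,0,0,0,0,0],[0,0,0,0,0,0]]' 3 35; python3 go.py 483.2 -132.3 105
```

```text
t: 21.68
ee_pos: [464.5, 182.3, 55.2]
ee_rot: [0.042, 0.999, 0.0, 0.0]
wrist_force: [0.4, -0.1, -0.8]
opening: 85.3
gripper_force: 0.0
t: 22.3
ee_pos: [464.3, 182.4, 55.4]
ee_rot: [0.041, 0.999, 0.0, 0.0]
wrist_force: [-1.8, -2.1, 6.1]
opening: 39.4
gripper_force: 34.7
z [464.3 182.4  55.4]
shift cm [ -4.49 -31.21  -4.97]
```

```bash
python3 -m inch '[[0,0,-3,0,0,0],[0,0,-7,0,0,0],[-0.5,-5.2,-9,0,0,0],[-1.5,-11.1,-9,0,0,0],[-2.5,-17,-9,0,0,0],[-3.5,-22.9,-9,0,0,0],[-4.2,-28.4,-8,0,0,0],[-4.5,-31.2,-6,0,0,0]]' && python3 -m inch '[[0,0,1,0,0,0],[0,0,2.5,0,0,0],[0,0,3.5,0,0,0],[0,0,4.5,0,0,0],[0,0,5,0,0,0],[0,0,5,0,0,0]]'; python3 go.py 483.2 -132.3 47.4
```

```text
t: 23.3
ee_pos: [483.3, -134.6, 115.0]
ee_rot: [0.043, 0.999, 0.0, 0.001]
wrist_force: [0.5, 1.0, -1.5]
opening: 39.3
gripper_force: 36.0
t: 24.05
ee_pos: [483.0, -132.1, 64.6]
ee_rot: [0.041, 0.999, -0.0, -0.0]
wrist_force: [0.8, -0.1, -1.6]
opening: 38.8
gripper_force: 36.0
z [ 483.  -132.1   64.6]
shift cm [-0.02 -0.02  1.72]
```

```bash
python3 -m inch '[[0,0,0.7,0,0,0],[0,0,1.2,0,0,0],[0,0,1.5,0,0,0],[0,0,1.6,0,0,0],[0,0,1.7,0,0,0],[0,0,1.75,0,0,0],[0,0,1.75,0,0,0]]'
```

```text
t: 24.92
ee_pos: [483.1, -132.4, 47.4]
ee_rot: [0.042, 0.999, -0.0, 0.0]
wrist_force: [-0.8, -0.5, -0.3]
opening: 39.2
gripper_force: 36.0
```

```bash
python3 -m inch '[[0,0,0.05,0,0,0],[0,0,0.05,0,0,0],[0,0,0.05,0,0,0]]' 6.5 && python3 -m inch '[[0,0,-2,0,0,0],[0,0,-6,0,0,0],[0,0,-10,0,0,0],[0,0,-15,0,0,0],[-3,0,-20,0,0,0],[-5,0,-25,0,0,0],[-5,0,-25,0,0,0],[-5,0,-25,0,0,0]]'; python3 snap.py w10
```

```text
t: 25.3
ee_pos: [483.1, -132.3, 46.8]
ee_rot: [0.042, 0.999, -0.0, 0.0]
wrist_force: [-0.3, 0.1, 0.2]
opening: 64.7
gripper_force: 0.0
t: 26.3
ee_pos: [532.3, -136.3, 296.1]
ee_rot: [0.042, 0.999, 0.0, -0.0]
wrist_force: [-0.4, -0.1, -0.1]
opening: 64.8
gripper_force: 0.0
```

View pics/w10.png

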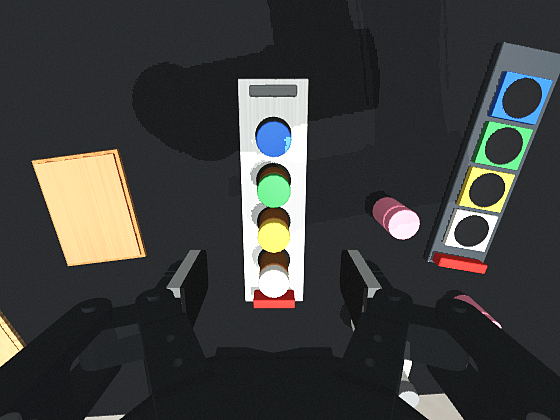

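All four jars are upright on the carrier: blue (273,138), green (274,189), yellow (274,236), white (274,282) at the red bar. One numeric check before handing in.

```bash
python3 - <<'E'
from meas import *
c,im=pickle.load(open('pics/w10.pkl','rb'))
for p in((273.5,138.5),(274,190),(274,238),(274,283)):print(plane(c,p,78).round(1))
E
```

```text
[ 484.1 -131.9   78. ]
[ 542.4 -136.2   78. ]
[ 601.8 -141.1   78. ]
[ 662.7 -146.1   78. ]
```

```bash
python3 -c "
from station import r
print(r.hand_in())"
```

```text
the job is handed in; nothing more can be done
None
```

I moved all four jars to the carrier in order from the red bar (white, yellow, green, blue), each measured upright and within about 2 mm of its place's centre, then handed the job in; no verdict was shown.

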